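Switch on the loaded channel of the sensor test box

ROBOT

A 6-joint arm with a two-finger parallel gripper is mounted at the origin on the work surface; the furniture and walls round the work are solid. World frame = base frame: x ahead of the robot, y to its left, z up, the work surface at z = 0. Lengths are in mm, angles in rad, forces in N, time in s.
With the tool pointing down it reaches from about 300 to 775 mm from the base axis. Payload 14.6 kg.
Tool frame: the origin (TCP) lies at the centre of the arm's flange, where the gripper is bolted on; the fingertips stand 199 mm ahead of it and the grasp point (between the pads) lies 180 mm ahead of it; z points along the fingers, y is the line along which they close (so a half turn about z gives the same grasp; the last joint's range is limited). The gripper opens to 94 mm and grips with 3 to 60 N. Pads are 16 mm wide; open, the fingers measure 119 mm over their backs; the gripper's body (75 mm by 177 mm) begins 78 mm behind the grasp point.
Start: joints at [1.214, 0.3, 1.521, -0, 1.321, -0.067], TCP at [157.166, 527.057, 404.646] pointing down, gripper open.
Joint ranges: [-3.03, 3.03], [-0.79, 2.21], [0.23, 2.52], [-1.04, 4.18], [0, 3.07], [-2.55, 2.55]. Speed limits (rad/s): [2.22, 2.22, 2.57, 3.14, 3.14, 3.14].

INTERFACE

Orientations are given as [roll, pitch, yaw] about the fixed x, y, z axes, in that order (R = Rz(yaw) Ry(pitch) Rx(roll)).
In Python, from cell import manip, optics, workorder gives the robot as it stands.
- The arm moves only by the tool step_arm, never from a script. Its argument "increments" is a list that holds one entry, the list of rows, each a list of 7 numbers: the turn, a rotation vector about the tool's x, y, z as a fraction of full scale, then the shift along the tool's x, y, z as a fraction of full scale, then the closure, from -1 (fully open) to 1 (shut). In form: [[[wx, wy, wz, tx, ty, tz, fingers], ...]]. A call has 1 to 5 rows; each row shifts and turns the commanded pose from where the row before left it, along the tool's axes as they then stand; what a row does not reach is not made up. Full scale, the value 1, is 40 mm for a shift and 45 degrees for a turn. A row lasts 1/10 s, in which the tool goes at most 50 mm and 8.59 degrees, less where a joint would pass 70% of its speed; a pose out of reach is approached as far as the arm can. A call with a number of a shift or a turn outside -1 to 1 is refused whole. A call with a gripper value outside its range is refused whole. The fingers move at their own pace and stop on an object; "newtons" is the grip in N (left out, the last holds). Time passes only in rows, so rows that do not move let the fingers close. It gives the time, the measured TCP pose, the force, the opening and the grip force at its end, in the units of the state.
- manip.read_state(): the state, without advancing time (a new reading comes with each control period).
- optics.camera(name): name is "scene" or "top" or "wrist"; returns a dict with "frame" (420x560x3 uint8, red, green, blue), "range_z" (420x560 float32, mm along the optical axis (not along the pixel's ray), 0 where there is no reading), "mtx" (3x3 intrinsics, pixels), "distortion" ([k1, k2, p1, p2, k3] as OpenCV has them; the pictures are not rectified), "cam_to_world" (4x4, takes a point from camera to world coordinates). Camera axes: x right, y down, z forward; pixel columns grow to the right and rows downward; lengths in mm; the calibration is good to about 2 mm. A picture is of the moment at which its call begins.
- workorder.sign_off(): hands the job in; it is judged then, once.
The state is a dict: "clock": time; "joints": joint angles; "qd": joint speeds; "effort": joint torques, N m; "eef_pos": TCP position; "eef_rot": TCP orientation; "wrist_force": force on the tool from outside, world axes, zero at the start; "moment": the same for the moment, N m; "finger_gap": finger opening in mm; "finger_force": force on a finger pad.
Only numpy, scipy, OpenCV 4.12 (cv2) and the standard library are available. Lean on these libraries where they do the work, as an engineer would, in place of code of your own. Each camera call takes 0.05 s, during which the arm holds its last target. There are 200 camera calls.

TASK

The grey test box on the bench has two seats, each with its own bat toggle straight in front of it; one seat holds a round sensor with upright pins, the other only a dust cap with a knob. Switch on the channel that holds the sensor: flip its toggle over the centre so that it leans fully away from the front of the box, towards the seats. Never flip the other toggle, and leave the sensor sitting in its seat.

Things in the scene. Friction and masses are not known exactly. Their poses are not given: they have to be found in the camera images.
- test_box: Fixed grey box with aluminium top, 190 mm deep (x), 260 wide (y), 60 high. Origin: centre of its underside; +x from front (vents, toggles) to back (seats), +y left. Two channels at y = +55 mm (left) and -55 (right), each with a seat (ring 47 mm across, 5 high) at x = +45 and a bat toggle pivoted at x = -45, z = 68 mm, at the top of a bush 13 mm across standing 8 mm out of the box's top.
- sensor: Round off-white sensor, 38 mm across, 13 high, with short upright pins, loose in one of the two seats (the other holds a plain grey dust cap, 38 mm across, with a knob, 21 high). Origin: centre of its underside, 60 mm above the bench. A second such sensor lying on the bench is no part of the job.
- toggle_left (a joint): Bat toggle at box y = +55 mm: round steel bat, 43 mm from pivot to end, 8 thick at the foot, 12 near the end. Swings in the box's x-z plane: 0 = off, leaning 0.45 rad to the front (-x), its end 19 mm before the pivot and 107 above the bench; 0.45 = upright; 0.9 rad = on, leaning to the back (+x). Over centre it snaps to the side it is on; flipping takes about 2 N at its end. Starts off.
- toggle_right (a joint): The right channel's bat toggle (box y = -55 mm), the same in all else as toggle_left. Starts off.

How it is judged:
By the outcome, as a careful person would: the job done as asked, in the order asked, and still so for the second after the job is handed in, with the robot touching nothing.
It also fails if it takes over 32 s, if anything falls off the work surface, if the arm or the gripper's body presses on something with over 40 N, if the wrist force passes 120 N, or if a joint passes its speed limit or range.

## Working session

There is one attempt and no reset: what is moved stays moved. The work goes in short steps, Python scripts to look and compute and a tool call to move; the robot and the scene stay as the last step left them, time stands still between calls to the robot, and variables do not carry over. Pictures are saved under pics/ and viewed, at most 10 in all, crops included, and the job is handed in when it is done.

Besides the shell and the picture viewer there is one more tool, called after "Request:" in YAML: its name, and indented under it one key for each argument. step_arm: Moves the arm, as the interface text tells. Its arguments: {"type":"object","properties":{"increments":{"type":"array","items":{"type":"array","items":{"type":"array","items":{"type":"number"}}}},"newtons":{"type":"number"}},"required":["increments"]}

```bash
mkdir -p pics
cat > h.py <<'E'
import numpy as np, cv2
from cell import manip, optics, workorder
def snap(n,f):
    c=optics.camera(n); cv2.imwrite('pics/'+f,c['frame'][:,:,::-1]); np.savez('pics/'+n+'.npz',**{k:np.array(v) for k,v in c.items()}); return c
def xyz(c,u,v,z=None):
    p=cv2.undistortPoints(np.array([[[u,v]]],float),c['mtx'],c['distortion'])[0,0]
    T=c['cam_to_world']; d=T[:3,:3]@np.array([p[0],p[1],1.]); o=T[:3,3]
    s=c['range_z'][int(v),int(u)] if z is None else (z-o[2])/d[2]
    return o+s*d
E
python3 - <<'E'
from h import *
a=snap('top','top1.png'); b=snap('scene','scene1.png')
cv2.imwrite('pics/both.png',cv2.resize(np.vstack([a['frame'],b['frame']])[:,:,::-1],(400,600)))
print(manip.read_state())
E
```

```text
{'clock': 0.1, 'joints': array([ 1.21442637e+00,  3.00422948e-01,  1.52150837e+00, -2.59906737e-05,
        1.32072804e+00, -6.66055113e-02]), 'qd': array([ 0.00062953, -0.00253   , -0.00269303, -0.00096556,  0.00023936,
        0.00077135]), 'effort': array([ 1.10098656e-03, -5.32646656e+01, -3.53281903e+01,  7.08679436e-02,
        2.36534845e-02, -1.96967187e-05]), 'eef_pos': array([157.14740725, 527.043126  , 404.14339412]), 'eef_rot': array([-3.14052663e+00, -4.58767569e-05,  2.85183463e+00]), 'wrist_force': array([-0.28887582,  0.06725726,  0.14252781]), 'moment': array([-0.03778077,  0.03464692,  0.03260932]), 'finger_force': 0.0, 'finger_gap': 93.88301781179447}
```

View pics/top1.png

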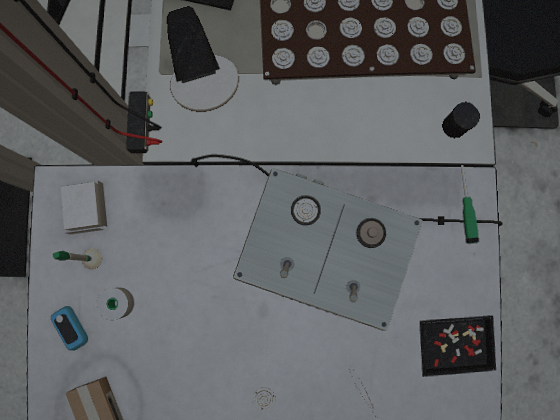

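View pics/scene1.png

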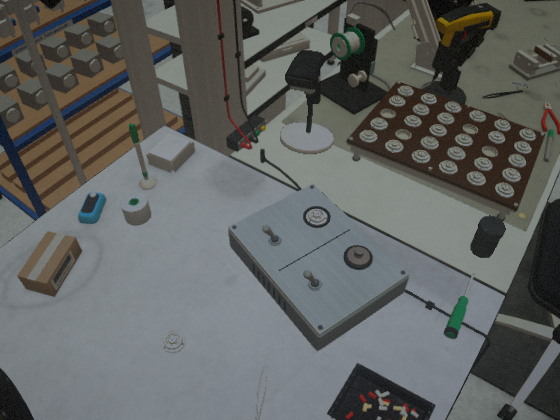

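The top picture shows the sensor in the seat at (306,210), with its toggle at (286,266). The cap is at (371,233), with its toggle at (353,291).

Run:
```python
from h import *
t=dict(np.load('pics/top.npz')); s=dict(np.load('pics/scene.npz'))
print(t['cam_to_world'].round(3))
for n,c,pts in (('top',t,[(274,173),(417,222),(238,275),(384,324)]),):
    for p in pts: print(n,p,xyz(c,*p,60).round(1),xyz(c,*p).round(1))
print('sensor',xyz(t,306,210,73),xyz(s,317,215,73)); print('cap',xyz(t,371,233,70),xyz(s,358,257,70))
for nm,c,p in (('L',t,(286,266)),('R',t,(353,291)),('Ls',s,(267,230)),('Rs',s,(309,274))): print(nm,xyz(c,*p,103))
f=t['frame'][155:335,225:435]; g=s['frame'][180:350,220:415]
A=cv2.resize(f,(800,600),interpolation=3)[:,:,::-1]
cv2.imwrite('pics/crop1.png',cv2.resize(np.hstack([A,cv2.resize(g,(800,600),interpolation=3)[:,:,::-1]]),(800,300)) if 0 else A)
```

```text
[[ 2.00000e-03 -9.93000e-01  1.14000e-01  5.35468e+02]
 [-1.00000e+00 -3.00000e-03 -1.00000e-02 -2.25200e+01]
 [ 1.00000e-02 -1.14000e-01 -9.93000e-01  9.09593e+02]
 [ 0.00000e+00  0.00000e+00  0.00000e+00  1.00000e+00]]
top (274, 173) [700.6 -14.1  60. ] [535.5 -22.5 909.6]
top (417, 222) [ 622.2 -244.    60. ] [ 621.9 -243.3   62.7]
top (238, 275) [537.6  41.8  60. ] [537.6  41.6  62.7]
top (384, 324) [ 460.5 -188.2   60. ] [ 461.1 -186.9   66.7]
sensor [639.32385045 -64.68117032  73.        ] [637.21200284 -66.86952414  73.        ]
cap [ 603.59397171 -167.22111461   70.        ] [ 601.1122257 -169.7204845   70.       ]
L [551.17222143 -33.08830713 103.        ]
R [ 513.84697636 -133.34284592  103.        ]
Ls [539.25360252 -32.61293768 103.        ]
Rs [ 506.56542827 -135.20354055  103.        ]
```

View pics/crop1.png

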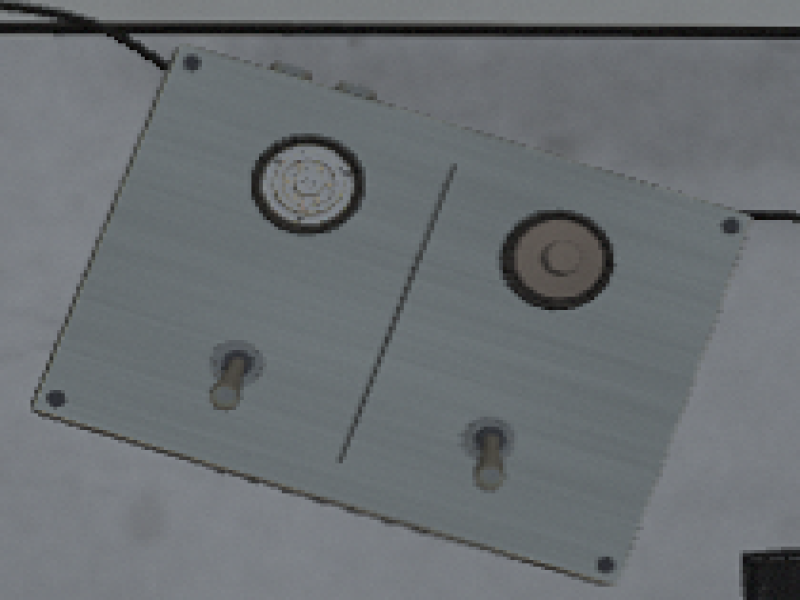

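The sensor is in the left channel. The tool's x axis is already about opposite to the box's x, so I'll travel high with the gripper shut.

Request:
step_arm:
  increments:
    - [[0,0,0.057,0,0,0,1],[0,0,0,-0.9,-0.7,0,1],[0,0,0,-0.9,-0.7,0,1],[0,0,0,-0.9,-0.7,0,1],[0,0,0,-0.9,-0.7,0,1]]
  newtons: 20

```text
clock: 0.6
eef_pos: [256.9, 372.4, 404.4]
eef_rot: [-3.141, -0.0, 2.808]
wrist_force: [0.6, 0.8, -0.4]
finger_gap: 57.5
finger_force: 0.0
```

Request:
step_arm:
  increments:
    - [[0,0,0,-0.9,-0.7,0,1],[0,0,0,-0.9,-0.7,0,1],[0,0,0,-0.9,-0.7,0,1],[0,0,0,-0.9,-0.7,0,1],[0,0,0,-0.9,-0.7,0,1]]

```text
clock: 1.1
eef_pos: [381.0, 180.9, 404.6]
eef_rot: [-3.142, 0.0, 2.807]
wrist_force: [0.4, 0.4, 0.2]
finger_gap: 17.3
finger_force: 0.0
```

Request:
step_arm:
  increments:
    - [[0,0,0,-0.9,-0.7,0,1],[0,0,0,-0.9,-0.7,0,1],[0,0,0,-0.9,-0.7,0,1],[0,0,0,0,0,0,1],[0,0,0,0,0,0,1]]

```text
clock: 1.6
eef_pos: [455.0, 67.3, 404.2]
eef_rot: [-3.141, -0.001, 2.805]
wrist_force: [-0.1, -0.6, -0.4]
finger_gap: 0.6
finger_force: 0.0
```

Request:
step_arm:
  increments:
    - [[0,0,0,-0.9,-0.7,0,1],[0,0,0,-0.9,-0.7,0,1],[0,0,0,-0.25,-0.23,0,1],[0,0,0,0,0,0.5,1],[0,0,0,0,0,0,1]]

```text
clock: 2.1
eef_pos: [510.4, -19.7, 382.6]
eef_rot: [-3.141, -0.004, 2.808]
wrist_force: [-0.4, 0.4, 0.5]
finger_gap: 0.4
finger_force: 0.0
```

Run:
```python
from h import *
c=snap('wrist','wrist1.png'); s=manip.read_state(); print(s['eef_pos'],s['eef_rot'],s['joints'].round(2))
print(c['cam_to_world'].round(3))
```

```text
[510.50808873 -19.53397831 384.00023049] [-3.14123527e+00 -2.35245751e-03  2.80819383e+00] [-0.11  0.23  1.66  0.    1.26 -1.35]
[[ 3.28000e-01  9.20000e-01  2.16000e-01  4.47355e+02]
 [ 9.45000e-01 -3.19000e-01 -7.50000e-02  3.09500e+00]
 [ 0.00000e+00  2.28000e-01 -9.74000e-01  3.63329e+02]
 [ 0.00000e+00  0.00000e+00  0.00000e+00  1.00000e+00]]
```

View pics/wrist1.png

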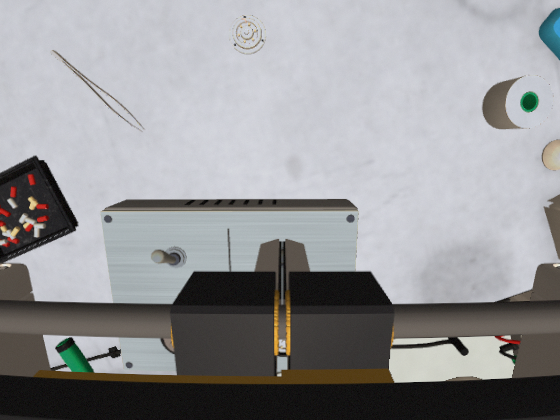

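The wrist picture shows the box squared up with the tool. The right toggle is at (168,257), and the left one is hidden behind the fingers at column 282, so the lateral alignment is good. I'll check the fore-aft position against the box's front edge.

Run:
```python
from h import *
c=dict(np.load('pics/wrist.npz'))
X=np.array([.9445,-.329,0]);Y=np.array([.329,.9445,0]);P=np.array([553.3,-36,0])
for p,z in (((104,210),60),((357,210),60),((177,257),68)):
    q=xyz(c,*p,z)-P; print(p,q@X,q@Y)
q=manip.read_state()['eef_pos']-P; print('tcp',q@X,q@Y)
```

```text
(104, 210) -46.03746067847326 -174.14997018853342
(357, 210) -46.17205406067326 75.5580851402509
(177, 257) -0.23867991616776507 -101.39111958328014
tcp -45.83428132962422 1.4736186815185146
```

Request:
step_arm:
  increments:
    - [[0,0,0,0,-0.04,0.75,1],[0,0,0,0,0,0.75,1],[0,0,0,0,0,0.5,1],[0,0,0,0,0,0.3,1],[0,0,0,0,0,0,1]]

```text
clock: 2.65
eef_pos: [510.2, -21.5, 292.3]
eef_rot: [-3.141, -0.001, 2.808]
wrist_force: [0.4, 1.4, 0.5]
finger_gap: -0.0
finger_force: 0.0
```

Request:
step_arm:
  increments:
    - [[0,0,0,-0.2,0,0,1],[0,0,0,-0.2,0,0,1],[0,0,0,-0.2,0,0,1],[0,0,0,-0.15,0,0,1],[0,0,0,0,0,0,1]]

```text
clock: 3.15
eef_pos: [539.5, -32.4, 292.8]
eef_rot: [3.142, 0.001, 2.807]
wrist_force: [0.2, -0.4, -0.1]
finger_gap: 0.2
finger_force: 0.0
```

Request:
step_arm:
  increments:
    - [[0,0,0,-0.1,0,0,1],[0,0,0,-0.1,0,0,1],[0,0,0,-0.1,0,0,1],[0,0,0,0,0,0,1]]

```text
clock: 3.55
eef_pos: [550.4, -36.1, 292.7]
eef_rot: [3.142, 0.0, 2.807]
wrist_force: [-0.4, -1.1, -0.4]
finger_gap: 0.7
finger_force: 0.0
```

Request:
step_arm:
  increments:
    - [[0,0,0,0.6,0,0,1],[0,0,0,0.6,0,-0.3,1],[0,0,0,0.9,0,-0.9,1],[0,0,0,0.9,0,-0.9,1],[0,0,0,0.9,0,-0.9,1]]

```text
clock: 4.05
eef_pos: [403.0, 15.0, 411.7]
eef_rot: [-3.141, -0.0, 2.807]
wrist_force: [1.0, 1.3, -0.1]
finger_gap: 0.6
finger_force: 0.0
```

Run:
```python
from h import *
a=snap('top','t2.png')['frame']; b=snap('scene','s2.png')['frame']
cv2.imwrite('pics/c2.png',np.hstack([cv2.resize(f,(400,400),interpolation=3) for f in (a[155:335,225:435],b[170:350,215:415])])[:,:,::-1])
```

```text
(no output)
```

View pics/c2.png

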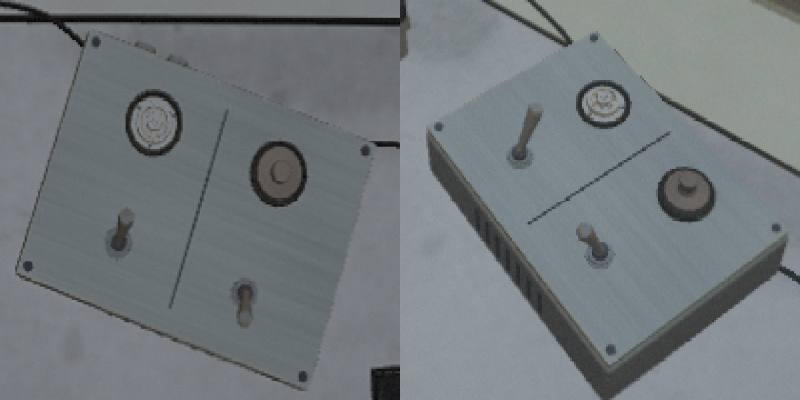

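The left toggle's tip, at (125,215) in the top crop, now leans back towards the seated sensor. The right toggle still leans to the front, and the sensor hasn't moved from its seat.

Request:
step_arm:
  increments:
    - [[0,0,0,0,0,0,1],[0,0,0,0,0,0,1]]

```text
clock: 4.35
eef_pos: [405.0, 14.4, 409.7]
eef_rot: [-3.141, -0.002, 2.807]
wrist_force: [-0.2, -0.4, 0.2]
finger_gap: 0.4
finger_force: 0.0
```

```bash
python3 -c "
from cell import workorder; print(workorder.sign_off())"
```

```text
the job is handed in; nothing more can be done
None
```

I flipped the left toggle (the sensor's channel) on, left the right toggle off and the sensor in its seat, and handed the job in at about 4.4 s; the sign-off gave no verdict.

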